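# Find where the sliding console cover binds, drive the proud rivet home and close the cover

## Robot

A 6-joint arm with a two-finger parallel gripper is mounted at the origin on the work surface. World frame = base frame: x ahead of the robot, y to its left, z up, the work surface at z = 0. Lengths are in m, angles in degrees, forces in N, time in s.
With the tool pointing down it reaches from about 0.425 to 1.125 m from the base axis. Payload 14.9 kg.
Tool frame: the origin (TCP) lies at the very end of the fingers, on their centre line; the grasp point (between the pads) lies 19 mm behind it; x points along the fingers, z is the direction in which the jaws open and shut, and the axes are right-handed (so a half turn about x gives the same grasp; the last joint's range is limited). The gripper opens to 91 mm and grips with 3 to 60 N. Pads are 32 mm wide; open, the fingers measure 118 mm over their backs; the gripper's body (76 mm by 178 mm) begins 60 mm behind the grasp point.
Start: joints at [61.977, 21.709, 99.362, -0, 58.929, -1.908], TCP at [0.308, 0.629, 0.214] pointing down, gripper open.
Joint ranges: [-158.91, 158.91], [-42.39, 125.64], [0.06, 152.35], [-60.88, 240.88], [17.5, 164.5], [-176.32, 176.32]. Speed limits (degrees/s): [108.29, 108.29, 136.94, 180, 180, 180].

## Interface

Orientations are given as [roll, pitch, yaw] about the fixed x, y, z axes, in that order (R = Rz(yaw) Ry(pitch) Rx(roll)).
In Python, from plant import bot gives the robot as it stands. The module is installed in compiled form; this text tells all that it offers. Calls block until the motion is done:
- bot.movep(position, orientation): joint-space move of the TCP to a pose.
- bot.move_linear(position, rotation=None, feed=0.15): straight line of the TCP; rotation=None keeps the orientation; feed is the mean speed in m/s.
- bot.set_joints(angles): joint-space move.
- bot.command_gripper(opening, newtons=None): finger opening in m; newtons is the grip in N (None keeps the last); returns when the fingers have stopped.
- bot.dwell(seconds).
- bot.solve_ik(position, orientation): joint angles nearest the present ones, or None.
- bot.get_obs(): the state.
- bot.capture(name): name is "side" or "top"; returns a dict with "pixels" (480x640x3 uint8, red, green, blue), "mtx" (3x3 intrinsics, pixels), "k1" (the pictures are not rectified: a ray, as slopes to the right and down, at radius r is drawn at 1 + k1 r^2 times it, then the intrinsics apply), "position" and "rotation" of the camera in the world. Camera axes: x right, y up, looking along -z (the intrinsics and any distortion apply to the point x, -y, -z); pixel columns grow to the right and rows downward; lengths in m; the calibration is good to about 2 mm. A picture is of the moment at which its call begins. There is no depth.
A pose or a line that the arm cannot do raises bot.IKError and nothing moves.
- bot.hand_in(): hands the job in, once; it reports no verdict.
The state is a dict: "clock": time; "joint_pos": joint angles; "joint_velocities": joint speeds; "tau": joint torques, N m; "position": TCP position; "ee_rot": TCP orientation; "force": force on the tool from outside, world axes, zero at the start; "torque": the same for the moment, N m; "opening": finger opening in m.
Only numpy, scipy, OpenCV 4.12 (cv2) and the standard library are available. Lean on these libraries where they do the work, as an engineer would, in place of code of your own. Each camera call takes 0.05 s, during which the arm holds its last target.

## Task

The sliding cover of this centre console will not close because one of the push rivets in its track was never driven home. Slide the cover forward by its handle until you feel it bind, without forcing it, and ease it back clear. Then press the pin of the rivet it was catching on fully home, slide the cover fully shut and let go of it.

Things in the scene. Friction and masses are not known exactly. Their poses are not given: they have to be found in the camera images.
- console: Fixed black centre console section on the bench: 196 mm wide (x), y from -215 to +290 mm, deck 140 mm high. Origin on its underside, x half-way across. Its +y is the closing direction of the cover, which starts on the -y half and closes over an open bin. On the robot's side (x = -75 mm) a flat grey track strip runs along y, held by four push rivets.
- cover_handle (a point): Centre of the aluminium bar handle on the sliding cover. The bar lies along the console's x: 80 mm long, 14 mm thick along the slide, 16 mm high, 24 mm clear of the cover panel, a 10 mm post at each end. The panel (196 mm wide) has its top 32 mm below this point. The front of the cover's lip is 75 mm ahead of this point (+y of the console), the cover's rear edge 75 mm behind.
- cover (a joint): Travel of the sliding cover along the console's +y in m: 0 fully open, 0.220 fully shut (there it stops 9 mm short of a rib across the console). It slides with a drag of about 1 to 2 N and stays where it is left.
- lip: Soft black rubber lip across the cover's leading edge, 190 mm wide, 9 mm high. Origin: middle of its front (+y) face, at its underside. It clears the rivet heads by 1.5 mm but catches on a pin that stands proud; it then gives about 1 mm for every 2.5 N. 4 to 10 N is a clear, safe bind; more than 20 N on it tears it.
- rivet_pin (a joint): How far the pin of the badly set rivet is pressed down, in m: about 0 as found (5 mm proud of its head), 0.005 fully home (flush). It does not tell which of the four places this rivet is in. The pin moves down under about 7 to 8 N, ends on a solid stop (fingertips wider than the pin land on the head) and stays where it is pushed.
- track_strip: The flat grey strip, 26 mm wide, 390 mm long, 2 mm thick, fixed on the console's deck, with its four rivet heads. Origin on its underside at x = -75, y = 0, z = 140 mm of the console, axes as the console's. A press of 10 to 20 N is plenty here; more than 40 N on the strip or a head cracks it.
- rivet_place1 (a point): Top centre of the head of the first rivet, nearest the cover's open end. The four heads, 45 mm apart along +y, are fixed black discs, 20 mm across, tops 144 mm above the bench, each with a 10 mm black pin. Three pins are flush; one, at any place, stands 5 mm proud and meets the lip's front face 5 mm before its centre. Nothing taller is beside the heads but the cover and the rib.
- rivet_place2 (a point): The same for the second rivet.
- rivet_place3 (a point): The same for the third rivet.
- rivet_place4 (a point): The same for the fourth rivet, nearest the shut end. A rib across the console, its top 14 mm above the heads, begins 34 mm beyond it along +y.
- speaker: Bystander: loudspeaker driver lying face up, 104 mm diameter, 57 mm high. Origin under its centre.
- antenna: Bystander: small aerial with a 60 mm round foot and a thin upright rod, 230 mm high. Origin under its foot.
- screwdriver: Bystander: screwdriver lying on the bench.
- rivet_tray: Bystander: open grey tray of spare rivets, 110 x 160 x 35 mm. Origin under its centre.

How it is judged:
By the outcome, as a careful person would: the job done as asked, in the order asked, and still so for the second after the job is handed in, with the robot touching nothing.
It also fails if it takes over 54 s, if anything falls off the work surface, if the arm or the gripper's body presses on something with over 40 N, if the wrist force passes 120 N, or if a joint passes its speed limit or range.

## Working session

There is one attempt and no reset: what is moved stays moved. The work goes in short steps, each a Python script; the robot and the scene stay as the last script left them, time stands still between calls to the robot, and variables do not carry over. Pictures are saved under pics/ and viewed, and the job is handed in when it is done.

```bash
mkdir -p pics
cat > h.py <<'E'
import numpy as np, cv2
from plant import bot
def snap(name,fn):
    c=bot.capture(name); cv2.imwrite('pics/'+fn,cv2.cvtColor(c['pixels'],cv2.COLOR_RGB2BGR)); return c
def ray(c,u,v):
    K=np.array(c['mtx'],float);k1=c['k1']
    d=np.array([(u-K[0,2])/K[0,0],(v-K[1,2])/K[1,1]]); p=d.copy()
    for _ in range(30): p=d/(1+k1*(p@p))
    R=np.array(c['rotation'],float)
    if R.shape!=(3,3):
        from scipy.spatial.transform import Rotation as Ro
        R=Ro.from_euler('xyz',R,degrees=True).as_matrix()
    return np.array(c['position'],float), R@np.array([p[0],-p[1],-1.])
def onz(c,u,v,z):
    o,d=ray(c,u,v); return o+d*(z-o[2])/d[2]
def proj(c,P):
    R=np.array(c['rotation'],float)
    if R.shape!=(3,3):
        from scipy.spatial.transform import Rotation as Ro
        R=Ro.from_euler('xyz',R,degrees=True).as_matrix()
    q=R.T@(np.array(P)-np.array(c['position'])); s=np.array([q[0],-q[1]])/-q[2]
    s=s*(1+c['k1']*(s@s)); K=np.array(c['mtx']); return K[0,0]*s[0]+K[0,2],K[1,1]*s[1]+K[1,2]
E
python3 - <<'E'
from h import *
import pickle
for n in('top','side'):
    c=snap(n,n+'0.png'); pickle.dump(c,open(n+'0.pkl','wb'))
    print(n,c['mtx'],c['k1'],c['position'],c['rotation'])
o=bot.get_obs();print(o['clock'],o['position'],o['ee_rot'],o['force'],o['opening'])
E
```

```text
top [[513.4960478    0.         315.9591011 ]
 [  0.         513.4960478  246.73201572]
 [  0.           0.           1.        ]] -0.033506226989695055 [0.40678126 0.02660586 1.53707162] [  7.97986262   0.40345515 -90.79583906]
side [[555.86343417   0.         320.93698417]
 [  0.         555.86343417 242.80162864]
 [  0.           0.           1.        ]] -0.15312669657866532 [ 0.12838456 -0.83064017  1.26145521] [ 40.79407358   0.22328576 -28.65690445]
0.1 [0.30799005 0.62820799 0.21335328] [ 179.66978237   89.94326201 -116.4453321 ] [ 0.17013183 -0.06778668 -0.07544608] 0.0912433663096751
```

View pics/top0.png

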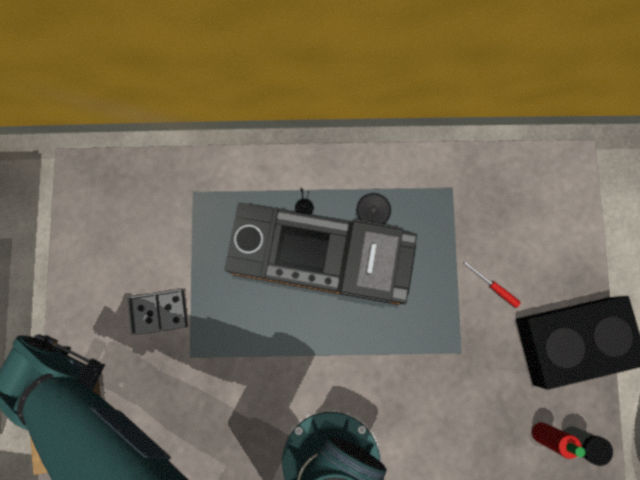

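View pics/side0.png

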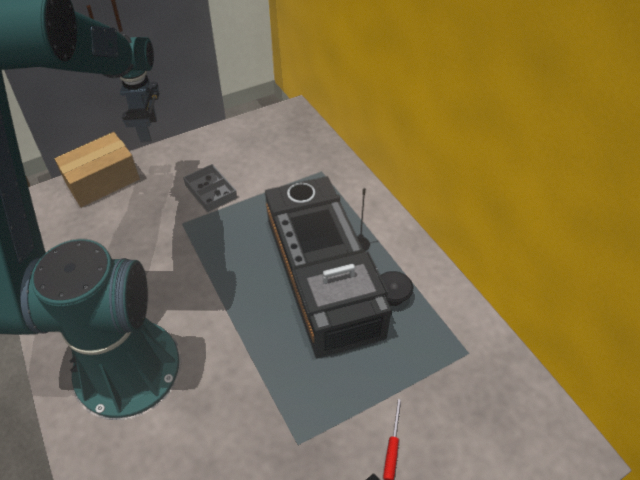

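The top view shows the console at about (320,255), its closed end to the left. The handle is at (372,259), and the four rivets run from (335,282) to (280,272) on the lower strip. Next I'll crop and enlarge both views.

Run:
```python
import pickle,cv2,numpy as np
c=pickle.load(open('top0.pkl','rb'))['pixels'][190:310,215:425,::-1]
c=np.clip(c.astype(float)*1.6,0,255).astype(np.uint8)
cv2.imwrite('pics/topz.png',cv2.resize(c,(798,456),interpolation=cv2.INTER_CUBIC))
c=pickle.load(open('side0.pkl','rb'))['pixels'][165:365,255:425,::-1]
c=np.clip(c.astype(float)*1.6,0,255).astype(np.uint8)
cv2.imwrite('pics/sidez.png',cv2.resize(c,(510,600),interpolation=cv2.INTER_CUBIC))
```

```text
(no output)
```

View pics/topz.png

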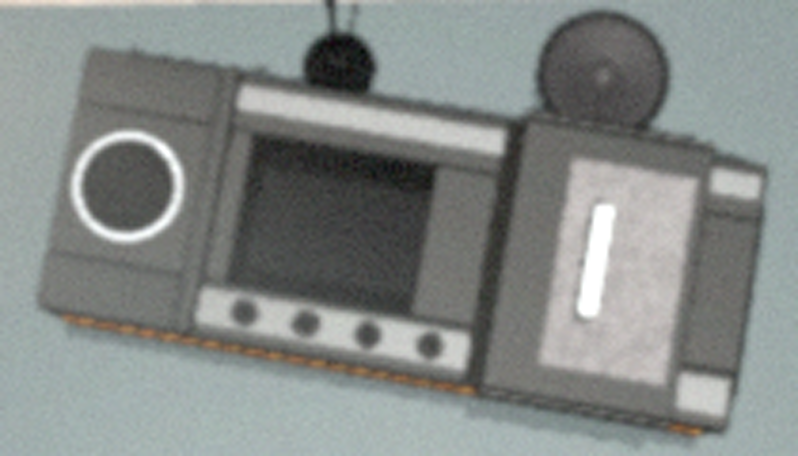

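View pics/sidez.png

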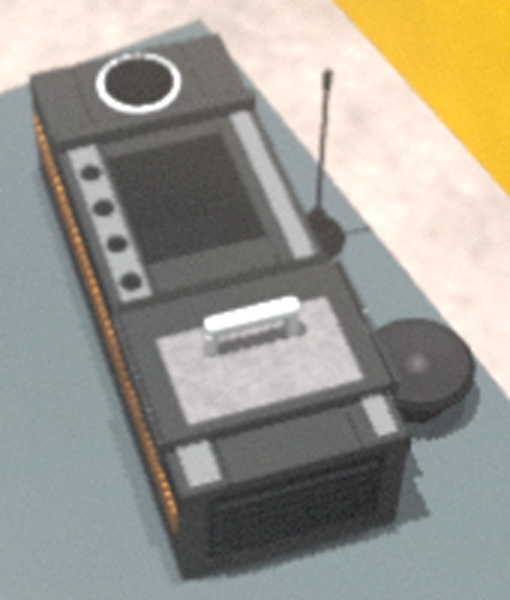

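```bash
cat > m.py <<'E'
from h import *
import pickle
def tri(a,b):
    (o1,d1),(o2,d2)=a,b; A=np.stack([d1,-d2],1); s=np.linalg.lstsq(A,o2-o1,rcond=None)[0]
    p,q=o1+s[0]*d1,o2+s[1]*d2; return (p+q)/2,np.linalg.norm(p-q)
def handle(c,roi):
    x0,x1,y0,y1=roi; g=cv2.cvtColor(c['pixels'],cv2.COLOR_RGB2GRAY)[y0:y1,x0:x1]
    g4=cv2.resize(g,None,fx=4,fy=4,interpolation=cv2.INTER_CUBIC)
    m=(g4>185).astype(np.uint8)
    n,l,s,ce=cv2.connectedComponentsWithStats(m); i=1+np.argmax(s[1:,4])
    r=cv2.minAreaRect(np.argwhere(l==i)[:,::-1].astype(np.float32))
    f=lambda p:((p[0]+.5)/4-.5+x0,(p[1]+.5)/4-.5+y0)
    return f(ce[i]),f(r[0]),(r[1][0]/4,r[1][1]/4),r[2]
def rivets(c,pts,rad=5):
    g=cv2.cvtColor(c['pixels'],cv2.COLOR_RGB2GRAY).astype(float); out=[]
    for u,v in pts:
        for _ in range(4):
            yy,xx=np.mgrid[int(v)-8:int(v)+9,int(u)-8:int(u)+9]
            w=np.clip(95-g[yy,xx],0,None)*(((xx-u)**2+(yy-v)**2)<rad**2)
            u,v=(w*xx).sum()/w.sum(),(w*yy).sum()/w.sum()
        out.append((u,v))
    return out
E
python3 - <<'E'
from m import *
t=pickle.load(open('top0.pkl','rb'));s=pickle.load(open('side0.pkl','rb'))
tp=[(215+u/3.8,190+v/3.8) for u,v in[(430,346),(367,334),(305,323),(243,312)]]
sp=[(255+u/3,165+v/3) for u,v in[(131,282),(117,244),(103,208),(91,173)]]
g=cv2.cvtColor(t['pixels'],cv2.COLOR_RGB2GRAY);print(g[278:286,320:336])
rt=rivets(t,tp);rs=rivets(s,sp)
for a,b,a0,b0 in zip(rt,rs,tp,sp): print(np.round(a,1),np.round(a0,1),np.round(b,1),np.round(b0,1),onz(t,*a,.144),onz(s,*b,.144),tri(ray(t,*a),ray(s,*b)))
ht=handle(t,(355,385,235,285));hs=handle(s,(310,370,255,285));print(ht,hs)
print(tri(ray(t,*ht[1]),ray(s,*hs[1])))
for z in(.186,.194,.2): print(onz(t,*ht[1],z),onz(s,*hs[1],z))
E
```

```text
[[126 130 125 124 115  99  77  62  60  66  85 113 125 126 121 120]
 [125 128 126 121 102  80  60  49  51  54  74 103 123 127 129 125]
 [128 126 126 121  99  70  53  50  45  49  64  94 114 129 127 127]
 [130 129 131 123 100  68  56  54  45  50  69  90 116 128 128 128]
 [127 129 127 124 107  78  60  55  53  54  70 100 123 128 128 128]
 [122 121 125 126 119  99  79  62  62  68  87 109 121 128 129 129]
 [ 96 103 109 116 114 111  98  83  83  97 111 124 129 128 129 129]
 [ 83  85  87  94  97  98  95  92  98 107 115 122 125 125 123 129]]
[327.7 280.5] [328.2 281.1] [298.2 258.5] [298.7 259. ] [0.50924774 0.00318274 0.144     ] [ 0.50950193 -0.00101525  0.144     ] (array([0.5103775 , 0.00282963, 0.13912407]), np.float64(0.001630205621037246))
[311.4 277.6] [311.6 277.9] [293.6 245.9] [294.  246.3] [0.51765377 0.04736945 0.144     ] [0.51849984 0.04295904 0.144     ] (array([0.51910802, 0.04707013, 0.13913949]), np.float64(0.00225503626273871))
[295.1 274.7] [295.3 275. ] [289.  233.9] [289.3 234.3] [0.52631302 0.09159794 0.144     ] [0.52684692 0.08682454 0.144     ] (array([0.52775585, 0.0
[... 208 characters left out ...]
560914, 0.13912018]), np.float64(0.0025673171719926033))
((np.float64(371.41213768115944), np.float64(258.15072463768115)), (371.4256763458252, 258.07094383239746), (3.2879793643951416, 27.988924026489258), 9.462323188781738) ((np.float64(338.7474358974359), np.float64(268.9474358974359)), (338.4705924987793, 268.8823547363281), (3.5774006843566895, 30.13504981994629), 75.96376037597656)
(array([ 0.5639365 , -0.11267813,  0.19140619]), np.float64(0.00162655722446226))
[ 0.56379803 -0.11294074  0.186     ] [ 0.56694191 -0.10925715  0.186     ]
[ 0.5628683  -0.11211445  0.194     ] [ 0.56367961 -0.11462331  0.194     ]
[ 0.562171   -0.11149473  0.2       ] [ 0.56123288 -0.11864793  0.2       ]
```

```bash
cat >> m.py <<'E'
from scipy.spatial.transform import Rotation as Ro
yaw=-np.arctan2(.53499-.50925,.13564-.00318); d=np.array([-np.sin(yaw),np.cos(yaw),0]); ex=np.array([np.cos(yaw),np.sin(yaw),0])
def ori(sg):
    x=np.array([0,0,-1.]);z=sg*d;return Ro.from_matrix(np.stack([x,np.cross(z,x),z],1)).as_euler('xyz',degrees=True)
O=None
H=np.array([.5635,-.1130,.194])
R1=np.array([.5094,.0018,.144])
def st(tag=''):
    o=bot.get_obs();F=np.array(o['force']);p=np.array(o['position'])
    print(tag,'t%.2f'%o['clock'],'p',p.round(4),'s %.4f x %.4f'%((p-H)@d,(p-H)@ex),'F d%.2f x%.2f z%.2f'%(F@d,F@ex,F[2]),'op %.4f'%o['opening']);return o
E
python3 - <<'E'
from m import *
print(np.degrees(yaw))
st()
for sg in(1,-1):
    print(sg,ori(sg),bot.solve_ik([H[0],H[1],.30],ori(sg)))
t=pickle.load(open('top0.pkl','rb'));print('antenna',onz(t,304,207,0),'rivet1 rel handle',(R1-H)@d,(R1-H)@ex)
E
```

```text
-10.996825697596028
 t0.10 p [0.308  0.6282 0.2134] s 0.6789 x -0.3922 F d-0.03 x0.18 z-0.08 op 0.0912
1 [-79.0031743  90.          0.       ] [-13.66275876   4.93847695 110.64203434   0.          64.41948871
 -92.66593306]
-1 [100.9968257  90.          0.       ] [-1.36627588e+01  4.93847695e+00  1.10642034e+02 -2.54444375e-14
  6.44194887e+01  8.73340669e+01]
antenna [0.745568   0.06928819 0.        ] rivet1 rel handle 0.10237218960901001 -0.07500523178190244<sys>:0: UserWarning: Gimbal lock detected. Setting third angle to zero since it is not possible to uniquely determine all angles.
```

```bash
python3 - 2>/dev/null <<'E'
from m import *
O=ori(1)
bot.move_linear([.308,.629,.33],feed=.25)
bot.movep([H[0],H[1],.31],O); st('above')
bot.move_linear([H[0],H[1],.215],feed=.15)
st('near')
for n in('top','side'):
    c=snap(n,n+'1.png'); g=c['pixels'][190:310,215:425,::-1] if n=='top' else c['pixels'][165:365,255:425,::-1]
    cv2.imwrite('pics/%s1z.png'%n,cv2.resize(g,None,fx=3,fy=3,interpolation=cv2.INTER_CUBIC))
E
```

```text
above t3.48 p [ 0.5637 -0.1125  0.31  ] s 0.0005 x 0.0001 F d-0.08 x-0.79 z-0.27 op 0.0909
near t4.27 p [ 0.564  -0.113   0.2157] s 0.0000 x 0.0005 F d0.97 x1.14 z0.82 op 0.0914
```

View pics/side1z.png

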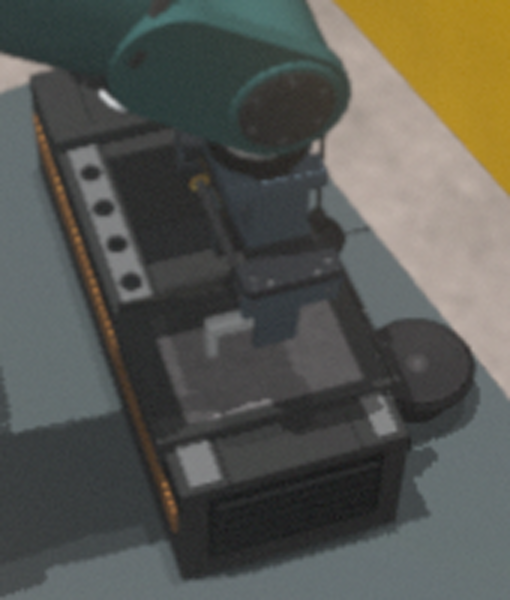

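The side view shows the near finger at (275,330) in the crop, straddling the bar from behind, and the far finger beyond it. Now I'll lower and grip.

```bash
python3 - 2>/dev/null <<'E'
from m import *
bot.move_linear([H[0],H[1],.178],feed=.06); st('low')
bot.command_gripper(.010,15); 
for _ in range(3): bot.dwell(.1); st('grip')
E
```

```text
low t5.13 p [ 0.5636 -0.113   0.1781] s -0.0000 x 0.0001 F d0.11 x0.19 z0.03 op 0.0914
grip t6.39 p [ 0.5635 -0.113   0.178 ] s -0.0000 x 0.0000 F d-0.72 x0.06 z0.04 op 0.0140
grip t6.49 p [ 0.5635 -0.113   0.178 ] s -0.0001 x -0.0000 F d-1.23 x0.49 z-0.60 op 0.0139
grip t6.59 p [ 0.5635 -0.113   0.178 ] s -0.0000 x 0.0000 F d-1.63 x0.45 z0.22 op 0.0141
```

```bash
python3 - 2>/dev/null <<'E'
from m import *
def avg(n=4):
    f=[]
    for _ in range(n): bot.dwell(.02); f.append(np.array(bot.get_obs()['force']))
    return np.mean(f,0)
s=0.; log=[]
while s<.170:
    s+=.0025
    p=H+s*d; bot.move_linear([p[0],p[1],.178],feed=.03)
    F=avg(); log.append('%.1f:%.1f/%.1f'%(s*1e3,F@d,F@ex))
    if F@d<-3.6:
        F=avg(6); log.append('again %.1f'%(F@d))
        if F@d<-3.6: break
print(' '.join(log)); st('end')
E
```

```text
2.5:1.4/0.2 5.0:0.8/0.4 7.5:1.5/0.5 10.0:1.0/0.9 12.5:1.4/1.2 15.0:0.9/1.0 17.5:1.5/2.0 20.0:1.4/1.5 22.5:1.1/1.7 25.0:1.5/2.0 27.5:0.8/2.9 30.0:0.7/3.2 32.5:0.9/3.7 35.0:1.0/4.0 37.5:1.1/4.3 40.0:1.3/4.4 42.5:0.9/5.1 45.0:0.9/4.9 47.5:1.4/5.0 50.0:1.6/5.3 52.5:1.1/5.0 55.0:1.2/5.1 57.5:1.2/4.9 60.0:0.8/5.3 62.5:1.3/5.0 65.0:1.6/5.4 67.5:-1.6/5.3 70.0:-5.0/5.3 again -5.0
end t15.56 p [ 0.5768 -0.0449  0.178 ] s 0.0694 x 0.0001 F d-4.94 x5.64 z-4.17 op 0.0142
```

```bash
python3 - 2>/dev/null <<'E'
from m import *
p=H+.0708*d; bot.move_linear([p[0],p[1],.178],feed=.02)
f=[]
for _ in range(6): bot.dwell(.03); f.append(np.array(bot.get_obs()['force'])@d)
print(np.round(f,1)); st('bind')
for s in(.066,.035):
    p=H+s*d; bot.move_linear([p[0],p[1],.178],feed=.05); bot.dwell(.1);st('back')
bot.command_gripper(.040,15); st('rel')
p=H+.035*d; bot.move_linear([p[0],p[1],.235],feed=.15)
q=R1+.045*d
bot.move_linear([q[0],q[1],.235],feed=.2); bot.command_gripper(0,20); st('over')
bot.move_linear([q[0],q[1],.165],feed=.1); st('z165')
for n in('top','side'):
    c=snap(n,n+'2.png'); g=c['pixels'][190:310,215:425,::-1] if n=='top' else c['pixels'][165:365,255:425,::-1]
    cv2.imwrite('pics/%s2z.png'%n,cv2.resize(g,None,fx=3,fy=3,interpolation=cv2.INTER_CUBIC))
    print(n,'rivet2 predicted px',proj(c,q),'tcp',proj(c,bot.get_obs()['position']))
E
```

```text
[-7.2 -7.1 -7.4 -6.  -5.8 -6.6]
bind t16.01 p [ 0.577  -0.0442  0.178 ] s 0.0701 x 0.0001 F d-6.59 x4.10 z-5.37 op 0.0139
back t16.36 p [ 0.5761 -0.0485  0.178 ] s 0.0657 x 0.0001 F d-0.90 x4.83 z-5.16 op 0.0138
back t17.23 p [ 0.5702 -0.0786  0.178 ] s 0.0351 x 0.0000 F d-0.25 x5.33 z-4.53 op 0.0139
rel t17.81 p [ 0.5701 -0.0786  0.178 ] s 0.0350 x -0.0000 F d0.58 x0.19 z0.08 op 0.0398
over t19.89 p [0.518 0.046 0.235] s 0.1474 x -0.0750 F d-0.36 x-0.31 z-0.33 op 0.0003
z165 t20.74 p [0.5183 0.046  0.1654] s 0.1474 x -0.0747 F d-0.38 x0.48 z0.26 op 0.0005
top rivet2 predicted px (np.float64(311.87376537712424), np.float64(277.4844336491406)) tcp (np.float64(311.74014300277366), np.float64(276.67482538125944))
side rivet2 predicted px (np.float64(292.9212881327253), np.float64(245.24515693764903)) tcp (np.float64(292.7302490758014), np.float64(239.7872434741829))
```

View pics/side2z.png

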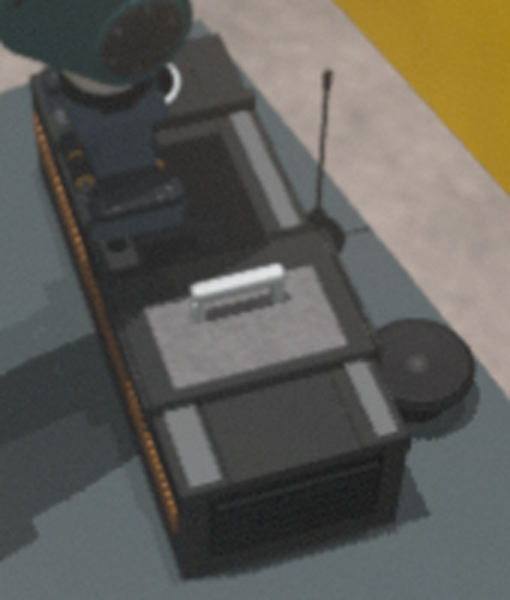

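The side view shows the released cover back at handle (238,285) in the crop. The closed fingers sit just above rivet 2, at (117,244). The lip covers rivet 1 and clears rivet 2. Now I'll press.

```bash
python3 - 2>/dev/null <<'E'
from m import *
q=R1+.045*d
bot.move_linear([q[0],q[1],.152],feed=.06)
z=.152;L=[]
while z>.138:
    z-=.0006
    bot.move_linear([q[0],q[1],z],feed=.02)
    f=[]
    for _ in range(4): bot.dwell(.02); f.append(bot.get_obs()['force'][2])
    L.append('%.1f:%.4f:%.1f'%(z*1e3,bot.get_obs()['position'][2],np.mean(f)))
    if np.mean(f)>14: break
print(' '.join(L)); bot.dwell(.3); st('pressed')
E
```

```text
151.4:0.1515:0.1 150.8:0.1508:-0.4 150.2:0.1502:-0.0 149.6:0.1496:-0.3 149.0:0.1490:0.0 148.4:0.1486:4.7 147.8:0.1479:5.3 147.2:0.1473:5.8 146.6:0.1467:5.7 146.0:0.1462:5.6 145.4:0.1455:5.9 144.8:0.1450:6.1 144.2:0.1444:5.2 143.6:0.1442:14.5
pressed t25.94 p [0.5181 0.046  0.1442] s 0.1474 x -0.0749 F d-0.77 x-6.10 z14.60 op 0.0005
```

```bash
python3 - 2>/dev/null <<'E'
from m import *
q=R1+.045*d
bot.move_linear([q[0],q[1],.1432],feed=.02);bot.dwell(.2);st('more')
bot.move_linear([q[0],q[1],.235],feed=.15); bot.command_gripper(.040,15)
p=H+.035*d
bot.move_linear([p[0],p[1],.235],feed=.2); st()
bot.move_linear([p[0],p[1],.178],feed=.08)
bot.command_gripper(.010,15);st('grip')
s=.035;L=[]
while s<.2195:
    s=min(s+(.0025 if .060<s<.08 else .012),.2195)
    # small heading trim (lateral drag seen)
    p=H+s*d; bot.move_linear([p[0],p[1],.178],feed=.08)
    f=[]
    for _ in range(3): bot.dwell(.02); f.append(np.array(bot.get_obs()['force']))
    F=np.mean(f,0);L.append('%.0f:%.1f/%.1f'%(s*1e3,F@d,F@ex))
    if F@d<-5: break
print(' '.join(L));st('end')
E
```

```text
more t26.39 p [0.5181 0.0459 0.1442] s 0.1474 x -0.0749 F d-1.14 x-8.85 z22.08 op 0.0007
 t28.73 p [ 0.5697 -0.078   0.2348] s 0.0355 x -0.0006 F d0.67 x-0.30 z0.75 op 0.0399
grip t30.10 p [ 0.5703 -0.0787  0.1782] s 0.0350 x 0.0001 F d0.59 x-1.51 z2.90 op 0.0135
47:1.1/-1.3 59:0.8/-1.6 71:1.4/-1.2 74:1.2/-1.0 76:0.7/-1.0 78:1.0/-1.4 81:1.5/-0.4 93:1.1/-0.9 105:1.1/-0.5 117:1.1/-0.5 129:1.3/-0.6 141:1.3/0.1 153:1.0/-0.2 165:1.2/-0.3 177:1.2/0.2 189:-21.3/0.5
end t35.50 p [0.5993 0.0698 0.1782] s 0.1863 x 0.0003 F d-20.66 x0.87 z9.98 op 0.0141
```

It stopped at s = 0.186. By the geometry, shut is where the lip is 25 mm past rivet 4, which is s ≈ 0.187, so this should be the end stop. I'll relieve the load, let go and check.

```bash
python3 - 2>/dev/null <<'E'
from m import *
p=H+.1866*d; bot.move_linear([p[0],p[1],.178],feed=.03); bot.dwell(.1); st('relieved')
bot.command_gripper(.040,15); st('rel')
bot.move_linear([p[0],p[1],.30],feed=.2); 
bot.movep([.40,.40,.33],ori(1)); st('away')
import pickle
for n in('top','side'):
    c=snap(n,n+'3.png'); pickle.dump(c,open(n+'3.pkl','wb'))
    g=c['pixels'][190:310,215:425,::-1] if n=='top' else c['pixels'][165:365,255:425,::-1]
    g=np.clip(g.astype(float)*1.5,0,255).astype(np.uint8)
    cv2.imwrite('pics/%s3z.png'%n,cv2.resize(g,None,fx=3,fy=3,interpolation=cv2.INTER_CUBIC))
E
```

```text
relieved t35.85 p [0.5993 0.0693 0.1782] s 0.1858 x 0.0003 F d-1.61 x0.75 z5.53 op 0.0137
rel t36.43 p [0.5991 0.0702 0.178 ] s 0.1866 x -0.0000 F d1.11 x0.18 z-0.14 op 0.0402
away t38.63 p [0.4006 0.3994 0.3297] s 0.4719 x -0.2577 F d0.13 x-0.73 z0.18 op 0.0398
```

View pics/top3z.png

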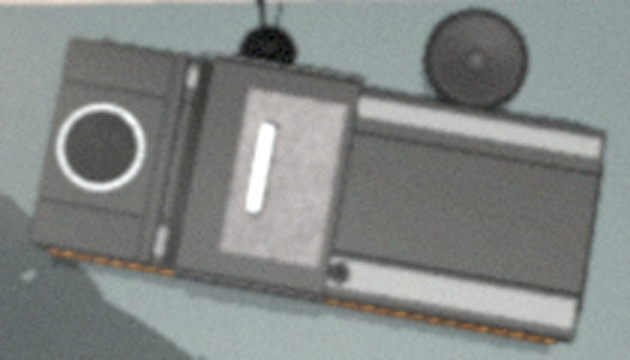

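View pics/side3z.png

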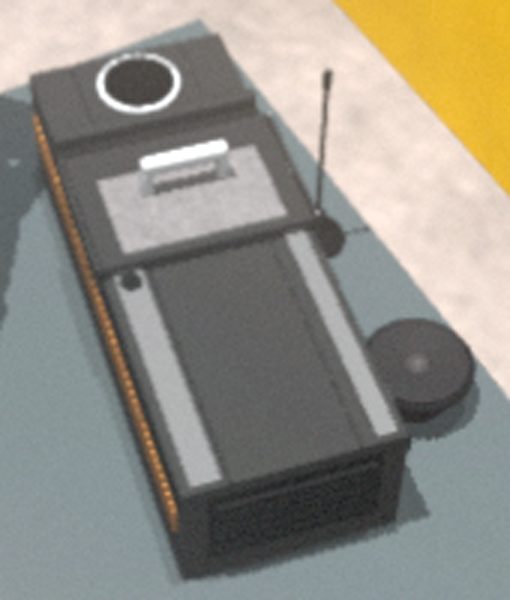

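```bash
python3 - 2>/dev/null <<'E'
from m import *
t=pickle.load(open('top3.pkl','rb'));ht=handle(t,(285,320,220,270));print(ht)
P=onz(t,*ht[1],.194);t0=np.array([.56287,-.11211,.194]);print('handle travel from start',(P-t0)@d)
bot.hand_in();st('handed')
E
```

```text
((np.float64(301.35131012203874), np.float64(245.1415111270639)), (301.25962829589844, 245.4249267578125), (3.418137311935425, 27.60004425048828), 10.885527610778809)
handle travel from start 0.18790505838096044
the job is handed in; nothing more can be done
the job is handed in; nothing more can be done
```

The rivet is pressed home, the cover is shut and released, and I handed the job in at about 39 s of the 54 s allowed.

- **Finding the bind:** I slid the cover forward by its handle until it caught at about 7 N, with the handle 70 mm from where it started. That position matches rivet 2. I then eased the cover back about 35 mm and let go.
- **Pressing the pin:** With the fingers closed I pushed rivet 2's pin down. It moved under about 6 N and stopped solid at z = 0.1442 m, level with the head (0.144 m). The peak force on it was about 22 N. That is slightly above the 10–20 N suggested, but well under the 40 N that would crack the head.
- **Closing the cover:** It passed the rivet 2 position with only its normal drag and ran up against a hard stop, with the arm 186 mm from its start. The geometry puts fully shut at about 187 mm, and the top camera measured 188 mm of handle travel. I eased off the load, released the handle and moved the arm away. Both pictures show the cover up at the rib with a narrow gap, as expected.

**What did not go cleanly:**
- **Force at the end stop:** I used 12 mm steps at the end because I had assumed the cover started at travel 0, when it was really about 33 mm in. The push therefore reached about 21 N. By geometry this was on the end stop, 9 mm short of the rib, so it should not have loaded the lip, but I have no separate check of that.
- **Camera agreement:** The two cameras differed by up to about 5 mm in y at the rivets. I used a position between them, weighted towards the top camera, and the point where the cover caught agreed with it to about 1 mm.
- **Final position:** I did not nudge the cover again after releasing it. "Fully shut" rests on the stop I felt and the pictures, to within about 1 mm.

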